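# Draw the bottom lid from the stack magazine

### The arm

A 6-joint arm with a two-finger parallel gripper is mounted at the origin on a cart in front of the work surface, level with it; the furniture and walls round the work are solid. World frame = base frame: x ahead of the robot, y to its left, z up, the work surface at z = 0. Lengths are in m, angles in rad, forces in N, time in s.
With the tool pointing down it reaches from about 0.25 to 0.775 m from the base axis. Payload 4 kg.
Tool frame: the origin (TCP) lies midway between the tips of the shut fingers; the grasp point (between the pads) lies 19 mm behind it (robot.tcp_to_grasp is the distance from the TCP to the grasp point, in m); z points along the fingers, y is the line along which they close (so a half turn about z gives the same grasp; the last joint's range is limited). The gripper opens to 94 mm and grips with 3 to 60 N. Pads are 16 mm wide; open, the fingers measure 119 mm over their backs; the gripper's body (75 mm by 177 mm) begins 78 mm behind the grasp point.
Start: joints at [-1.359, 0.087, 1.371, -0, 1.684, -0.103], TCP at [0.17, -0.523, 0.206] pointing down, gripper open.
Joint ranges: [-3.1, 3.1], [-0.76, 2.03], [0.27, 2.55], [-1.08, 4.22], [0.17, 2.65], [-2.57, 2.57]. Speed limits (rad/s): [2.79, 2.79, 3.14, 3.14, 3.14, 3.14].

### API

Orientations are given as [roll, pitch, yaw] about the fixed x, y, z axes, in that order (R = Rz(yaw) Ry(pitch) Rx(roll)).
In Python, from bench import robot, viewer gives the robot as it stands. The module is installed in compiled form; this text tells all that it offers.
- The arm moves only by the shell command python3 -m handwheel 'ROWS' [OPENING]. ROWS is JSON, a list of rows, each a list of 6 numbers: the shift along the tool's x, y, z in units of 0.2 m (1.0 is 0.2 m), then the turn, a rotation vector about the tool's x, y, z in units of 30 degrees (1.0 is 30 degrees). In form: [[x, y, z, wx, wy, wz], ...]. A call has 1 to 10 rows; each row is the pose to reach, as a shift and turn from the pose commanded when the call began, along the tool's axes at that moment; what a row does not reach only later rows make up. A row lasts 1/12 s, in which the tool goes at most 41.7 mm and 7.16 degrees, less where a joint would pass 70% of its speed; a pose out of reach is approached as far as the arm can. A call with a number of a shift or a turn outside -1 to 1 is refused whole. A call with a gripper value outside its range is refused whole. OPENING is the gripper's target within -1 to 1 (shut at 1, half-way at 0, fully open at -1), set as the call begins (- or left out, the last holds). The fingers move at their own pace and stop on an object; the grip force is fixed at half the most. Time passes only in rows, so rows that repeat a pose let the fingers close. It gives the time, the measured TCP pose, the force, the opening and the grip force at its end, in the units of the state.
- robot.get_obs(): the state, without advancing time (a new reading comes with each control period).
- viewer.snapshot(name): name is "scene" or "side" or "wrist"; returns the picture (400x640x3 uint8, red, green, blue); there is no depth.
- viewer.calibration(name): a dict with "fx", "fy", "cx", "cy" (pixels), "R" (3x3) and "t" (3): a world point X has camera coordinates R X + t. Camera axes: x right, y down, z forward; pixel columns grow to the right and rows downward; lengths in m; the calibration is good to about 2 mm. A picture is of the moment at which its call begins: read the wrist's pose just before it. calibration takes no time and is no camera call; for the wrist camera it gives the pose at the moment of the call.
- robot.close_job(): hands the job in; it is judged then, once.
The state is a dict: "time": time; "joint_positions": joint angles; "qvel": joint speeds; "joint_torque": joint torques, N m; "tool_pos": TCP position; "ee_rot": TCP orientation; "wrist_force": force on the tool from outside, world axes, zero at the start; "wrist_torque": the same for the moment, N m; "width": finger opening in m; "finger_force": force on a finger pad.
Only numpy, scipy, OpenCV 4.12 (cv2) and the standard library are available. Lean on these libraries where they do the work, as an engineer would, in place of code of your own. Each camera call takes 0.05 s, during which the arm holds its last target. There are 200 camera calls.

### The job

Two grey stack magazines stand on the bench. From the one loaded with green plastic lids, pull the bottom lid, which already peeps out under the gate, straight out along the run-out shelf until it is completely clear of the gate, and leave it lying flat on that shelf so that the lids above drop down by one. Leave the lids above in the magazine, and do not touch the aluminium plates in the other magazine.

Things in the scene. Friction and masses are not known exactly. Their poses are not given: they have to be found in the camera images.
- lid_1: bottom green lid: flat plastic slab 98 x 58 x 14 mm, some 90 g. Origin: centre of its underside; y along its 98 mm length (the pull line), x across its 58 mm width. At the start it lies on the magazine floor, sticking out 31 to 35 mm past the gate; two lids rest on the rest of it. Grip it there across the 58 mm: its sides overhang the shelf by 6 mm each. It slides at under 3 N.
- lid_2: second green lid from the bottom, same size and axes as lid_1, lying on it (a third lies on top). The gate holds it back. When lid_1 is drawn out it drops by itself 14 mm onto the magazine floor.
- lid_magazine: grey magazine of the green lids, fixed. Origin: on the bench under the chamber's centre; -x points out through the gate (pull direction). Chamber 102 x 62 mm, floor 50 mm above the bench, walls to 93 mm. Gate: 72 mm wide plate, outer face at x = -54 mm, 19 mm slot under it. Run-out shelf: level with the floor, 46 mm wide, to x = -169 mm; below it a 36 mm wide riser and a 90 mm wide foot 6 mm high.
- plate_1: the bottom aluminium plate in the other magazine (same magazine, aluminium plates 98 x 58 x 14 mm). Origin: centre of its underside. Not to be touched.

How it is judged:
By the outcome, as a careful person would: the job done as asked, in the order asked, and still so for the second after the job is handed in, with the robot touching nothing.
It also fails if it takes over 29 s, if anything falls off the work surface, if the arm or the gripper's body presses on something with over 40 N, if the wrist force passes 120 N, or if a joint passes its speed limit or range.

## Working session

There is one attempt and no reset: what is moved stays moved. The work goes in short steps, Python scripts to look and compute and a shell command to move; the robot and the scene stay as the last step left them, time stands still between calls to the robot, and variables do not carry over. Pictures are saved under pics/ and viewed, at most 10 in all, crops included, and the job is handed in when it is done.

```bash
mkdir -p pics; python3 - <<'E'
from bench import robot, viewer
import cv2,json,numpy as np
for n in ("scene","side"):
    c=viewer.calibration(n); im=viewer.snapshot(n)
    cv2.imwrite(f"pics/{n}0.png",im[:,:,::-1])
    np.savez(n+"0.npz",im=im,**c)
    print(n,c)
o=robot.get_obs();print(o["time"],o["tool_pos"],o["ee_rot"],o["width"])
E
```

```text
scene {'fx': 449.4897385547948, 'fy': 449.4897385547948, 'cx': 318.02415401803387, 'cy': 198.32647628920898, 'R': array([[-0.453588  , -0.89120659,  0.0029576 ],
       [-0.49670677,  0.25004541, -0.83111953],
       [ 0.73995967, -0.3784549 , -0.55608594]]), 't': array([0.30367955, 0.24929491, 1.1003142 ])}
side {'fx': 370.2827281627414, 'fy': 370.2827281627414, 'cx': 323.92517961910494, 'cy': 196.79293010679802, 'R': array([[-0.88015981, -0.47455789, -0.0106542 ],
       [-0.28057239,  0.53821838, -0.79473273],
       [ 0.38288097, -0.69650254, -0.60686603]]), 't': array([0.49002878, 0.12866018, 1.16439985])}
0.1 [ 0.17021239 -0.52248773  0.20443737] [-3.13964445e+00 -1.98765225e-04  3.14854890e-01] 0.09401929970891938
```

View pics/scene0.png

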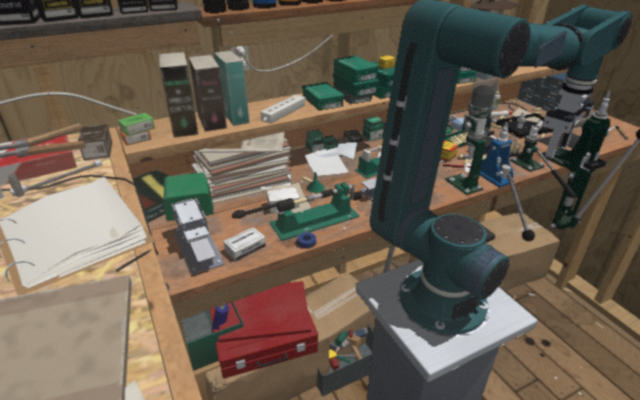

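View pics/side0.png

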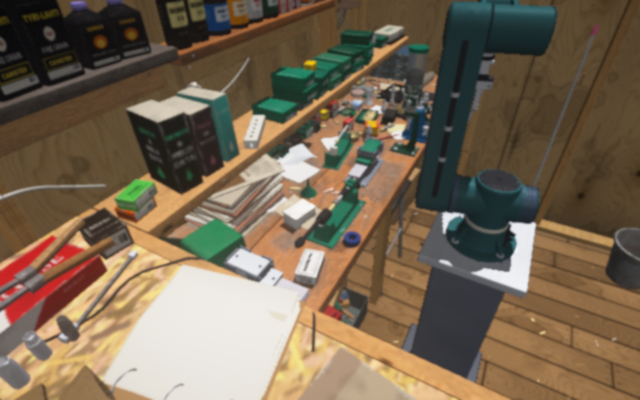

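Scene view: a grey magazine stands at about (195,235). Another green and grey object near (370,170) is partly hidden by the arm. I'll zoom in on both.

```bash
cat > h.py <<'E'
import numpy as np
def ray(c,u,v,z):
    R,t=c["R"],c["t"]; d=R.T@np.array([(u-c["cx"])/c["fx"],(v-c["cy"])/c["fy"],1]); o=-R.T@t
    return o+d*(z-o[2])/d[2]
def proj(c,X):
    p=c["R"]@np.array(X)+c["t"]; return c["fx"]*p[0]/p[2]+c["cx"], c["fy"]*p[1]/p[2]+c["cy"]
E
python3 - <<'E'
import cv2,numpy as np
from h import *
a=cv2.imread("pics/side0.png")[120:220,230:430]; b=cv2.imread("pics/scene0.png")[140:280,140:400]
a=cv2.resize(a,(600,300),interpolation=2); b=cv2.resize(b,(560,300),interpolation=2)
cv2.imwrite("pics/crop0.png",np.vstack([a,cv2.copyMakeBorder(b,0,0,0,40,0)]))
s=np.load("side0.npz");c=np.load("scene0.npz")
print(ray(s,370,150,.08),ray(s,362,172,.06),ray(c,368,188,.06),ray(c,195,235,.06),ray(s,265,268,.06))
E
```

```text
[ 0.46805524 -0.21638339  0.08      ] [ 0.44456038 -0.08781473  0.06      ] [ 0.43762816 -0.05803273  0.06      ] [0.44690888 0.48620965 0.06      ] [0.4881559  0.45948489 0.06      ]
```

View pics/crop0.png

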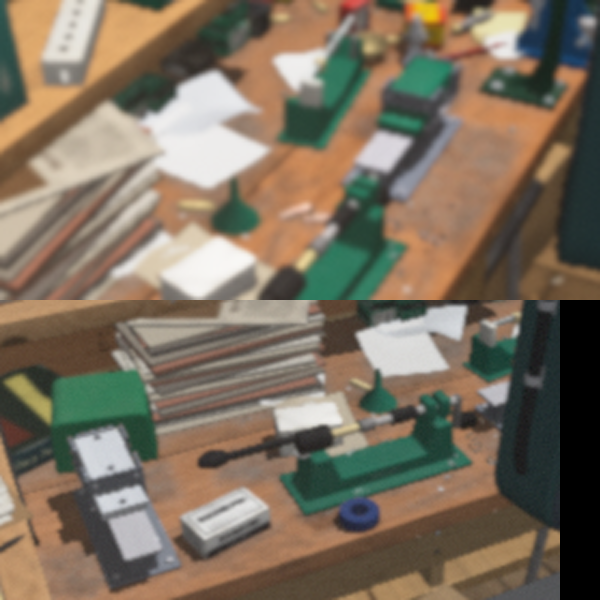

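Side crop: the lid magazine's chamber is near side pixel (370,150), the exposed lid near (364,161), and the shelf runs toward (355,172). I'll check the heights of the obstacles on the way and the axis estimate.

```bash
python3 - <<'E'
from h import *
s=np.load("side0.npz");c=np.load("scene0.npz")
for n,u,v,ut,vt in(("silver-top stand",468,187,483,85),("blue",496,178,495,140),("darkgreen",570,222,600,100),("mid",527,165,535,120)):
    p=ray(c,u,v,0)
    hs=np.linspace(0,.5,51); h=min(hs,key=lambda h:abs(proj(c,[p[0],p[1],h])[1]-vt))
    print(n,p.round(3),h)
f=lambda x,y,z:ray(s,230+x/3,120+y/3,z).round(3)
print("lidtop far L/R",f(383,118,.064),f(422,120,.064),"near",f(380,126,.064),f(420,132,.064))
print("rail near end",f(410,195,.05),f(455,122,.05))
print("needle vise end",f(365,190,.06))
E
```

```text
silver-top stand [ 0.368 -0.42   0.   ] 0.36
blue [ 0.369 -0.55   0.   ] 0.15
darkgreen [ 0.076 -0.558  0.   ] 0.39
mid [ 0.386 -0.721  0.   ] 0.18
lidtop far L/R [ 0.492 -0.155  0.064] [ 0.446 -0.174  0.064] near [ 0.488 -0.136  0.064] [ 0.438 -0.146  0.064]
rail near end [ 0.402 -0.033  0.05 ] [ 0.414 -0.21   0.05 ]
needle vise end [ 0.448 -0.005  0.06 ]
```

```bash
python3 -m handwheel '[[0,-0.15,-0.2,0,0,0],[0,-0.35,-0.4,0,0,0],[0,-0.5,-0.55,0,0,0],[0,-0.65,-0.7,0,0,0],[0,-0.75,-0.75,0,0,0],[0,-0.75,-0.75,0,0,0],[0,-0.75,-0.75,0,0,0]]' -1; python3 -m handwheel '[[0.15,-0.05,0,0,0,-0.15],[0.35,-0.1,0,0,0,-0.35],[0.55,-0.17,0,0,0,-0.55],[0.75,-0.25,0,0,0,-0.75],[0.9,-0.32,0,0,0,-0.9],[0.93,-0.33,0,0,0,-0.9],[0.93,-0.33,0,0,0,-0.9]]'
```

```text
time: 0.68
tool_pos: [0.1237, -0.38, 0.3584]
ee_rot: [3.135, 0.001, 0.315]
wrist_force: [0.5, 0.0, -0.4]
width: 0.094
finger_force: 0.0
time: 1.27
tool_pos: [0.2819, -0.2591, 0.353]
ee_rot: [-3.137, -0.0, 0.79]
wrist_force: [-0.6, -0.3, -0.1]
width: 0.0943
finger_force: 0.0
```

```bash
python3 -m handwheel '[[0.15,0,0,0,0,-0.2],[0.35,0,0,0,0,-0.4],[0.55,-0.02,0,0,0,-0.6],[0.72,-0.03,0,0,0,-0.8],[0.85,-0.03,0,0,0,-0.9],[0.88,-0.03,0,0,0,-0.9],[0.88,-0.03,0,0,0,-0.9],[0.88,-0.03,0,0,0,-0.9]]'
cat > shot.py <<'E'
import sys,cv2,numpy as np
from bench import robot,viewer
k=sys.argv[1]; c=viewer.calibration("wrist"); im=viewer.snapshot("wrist")
np.savez(k+".npz",**c); cv2.imwrite(f"pics/{k}.png",im[:,:,::-1])
E
python3 shot.py w1
```

```text
time: 1.93
tool_pos: [0.4, -0.1327, 0.3544]
ee_rot: [-3.139, 0.001, 1.254]
wrist_force: [-0.5, 0.2, -0.8]
width: 0.094
finger_force: 0.0
```

View pics/w1.png

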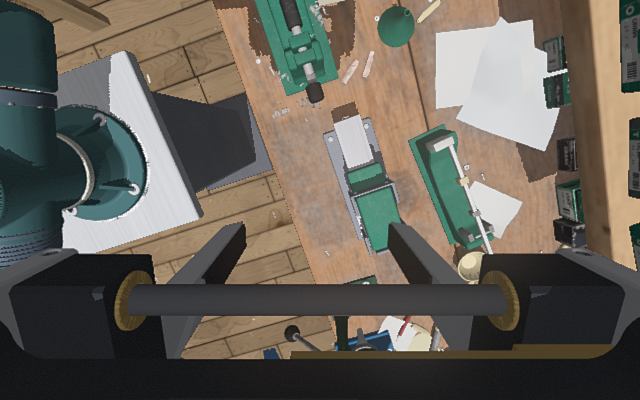

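The wrist view shows the light shelf top at about (351,142), the exposed lid at (366,177), and the magazine top lid at (377,218). Next I'll measure by colour masks.

```bash
cat > meas.py <<'E'
import cv2,sys
from h import *
k,x0,y0,x1,y1=sys.argv[1],*map(int,sys.argv[2:6])
im=cv2.imread(f"pics/{k}.png"); c=np.load(k+".npz"); hsv=cv2.cvtColor(im,cv2.COLOR_BGR2HSV)
g=cv2.inRange(hsv,(60,110,60),(90,255,255)); w=cv2.inRange(hsv,(0,0,185),(179,45,255))
for n,m,z in(("green",g,.064),("shelf",w,.05)):
    r=np.zeros_like(m); r[y0:y1,x0:x1]=m[y0:y1,x0:x1]
    cs,_=cv2.findContours(r,cv2.RETR_EXTERNAL,cv2.CHAIN_APPROX_NONE)
    for q in sorted(cs,key=cv2.contourArea)[-3:]:
        if cv2.contourArea(q)<150: continue
        P=np.array([ray(c,u,v,z)[:2] for u,v in q[:,0]],np.float32)
        R=cv2.minAreaRect(P*1000); print(n,q[:,0].mean(0).round(),"ctr",np.round(R[0],1),"size",np.round(R[1],1),"ang",round(R[2],1),
          "corners",cv2.boxPoints(R).round().tolist())
E
python3 meas.py w1 318 95 405 255
```

```text
green [371. 223.] ctr [ 467.3 -246.2] size [37.4 99.6] ang 2.6 corners [[446.0, -197.0], [451.0, -297.0], [488.0, -295.0], [484.0, -196.0]]
shelf [354. 139.] ctr [ 476.1 -105.8] size [52.7 77.3] ang 1.6 corners [[449.0, -68.0], [451.0, -145.0], [503.0, -144.0], [501.0, -66.0]]
```

```bash
python3 - <<'E'
import cv2
im=cv2.imread("pics/w1.png")[95:260,310:420]
cv2.imwrite("pics/w1c.png",cv2.resize(im,None,fx=3.6,fy=3.6,interpolation=2))
E
```

```text
(no output)
```

View pics/w1c.png

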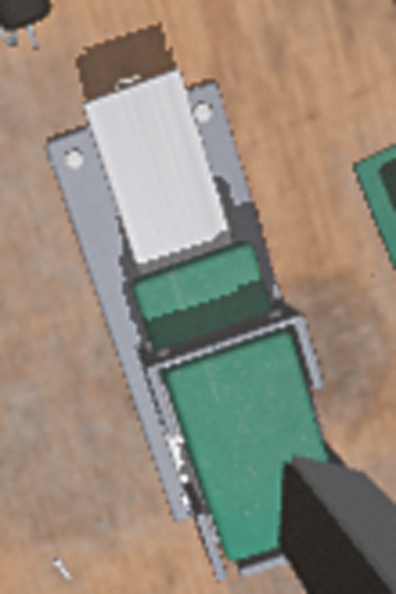

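The crop shows the shelf corners at (86,105), (178,70), (143,265) and (230,232), the lid's front edge from (135,282) to (252,243), and the top lid in the chamber.

```bash
python3 - <<'E'
from h import *
c=np.load("w1.npz"); print(-c["R"].T@c["t"])
f=lambda x,y,z:(ray(c,310+x/3.6,95+y/3.6,z)[:2]*1000).round(1)
a,b,l,r=f(86,105,.05),f(178,70,.05),f(143,265,.05),f(230,232,.05)
print("shelf",a,b,l,r,np.linalg.norm(a-b),np.linalg.norm(l-r),l-a,r-b)
p,q,p2,q2=f(135,282,.064),f(252,243,.064),f(152,350,.064),f(270,308,.064)
print("lid",p,q,p2,q2,np.linalg.norm(p-q),p-p2,q-q2)
t=f(163,373,.092),f(297,331,.092),f(236,562,.092)
print("toplid",t,np.linalg.norm(t[0]-t[1]),t[2]-t[0])
print("foot",f(48,143,.006),f(215,82,.006),f(180,520,.006))
E
```

```text
[ 0.42200491 -0.06680172  0.53382587]
shelf [450.  -69.2] [493.8 -67.6] [ 453.7 -147. ] [ 496.6 -144.8] 43.82921400162226 42.956373217486636 [  3.7 -77.8] [  2.8 -77.2]
lid [ 447.1 -151. ] [ 502.6 -150.4] [ 445.5 -184. ] [ 502.7 -181.9] 55.503243148486376 [ 1.6 33. ] [-0.1 31.5]
toplid (array([ 445.7, -188.5]), array([ 506.4, -188.5]), array([ 452.5, -284.9])) 60.69999999999999 [  6.8 -96.4]
foot [429.1 -81.1] [516.  -78.7] [ 436.  -294.1]
```

```bash
python3 -m handwheel '[[0,0.1,0.1,0,0,-0.15],[-0.01,0.2,0.25,0,0,-0.35],[-0.02,0.3,0.4,0,0,-0.55],[-0.03,0.38,0.55,0,0,-0.67],[-0.03,0.41,0.68,0,0,-0.67],[-0.03,0.41,0.77,0,0,-0.67],[-0.03,0.41,0.77,0,0,-0.67],[-0.03,0.41,0.77,0,0,-0.67],[-0.03,0.41,0.77,0,0,-0.67]]'
python3 shot.py w2
```

```text
time: 2.73
tool_pos: [0.4766, -0.1636, 0.2033]
ee_rot: [3.139, 0.002, 1.606]
wrist_force: [0.9, 0.6, 1.0]
width: 0.0943
finger_force: 0.0
```

View pics/w2.png

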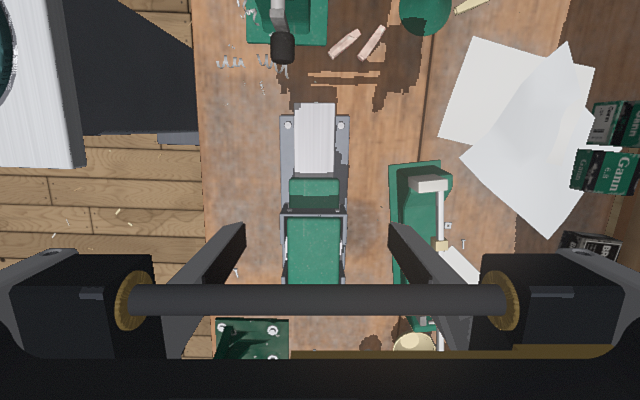

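Lid spans columns 290–340, rows 179–209, centred between the fingers (245 and 389). The axis looks upright, so it's aligned. Quick numeric check:

```bash
python3 - <<'E'
from h import *
c=np.load("w2.npz"); f=lambda u,v,z:(ray(c,u,v,z)[:2]*1000).round(1)
print("lid front",f(289.5,178,.064),f(338.5,178,.064),"gate top edge front",f(281,209,.093),f(348,209,.093))
print("shelf",f(295,104,.05),f(335,104,.05),f(295,176,.05),f(335,174,.05),"clamp",f(390,165,0),f(405,175,.06))
E
```

```text
lid front [ 446.5 -149.6] [ 501.5 -147.7] gate top edge front [ 440.6 -177.7] [ 510.7 -175.3]
shelf [450.4 -69.2] [494.5 -67.7] [ 451.7 -149.5] [ 498.4 -145.5] clamp [ 574.8 -138.6] [ 577.1 -142.3]
```

```bash
python3 -m handwheel '[[0,-0.01,0.1,0,0,0],[0,-0.01,0.25,0,0,0],[0,-0.01,0.4,0,0,0],[0,-0.01,0.55,0,0,0],[0,-0.01,0.68,0,0,0],[0,-0.01,0.77,0,0,0],[0,-0.01,0.82,0,0,0],[0,-0.01,0.825,0,0,0],[0,-0.01,0.825,0,0,0]]'; python3 -m handwheel '[[0,0,0,0,0,0],[0,0,0,0,0,0],[0,0,0,0,0,0],[0,0,0,0,0,0],[0,0,0,0,0,0],[0,0,0,0,0,0],[0,0,0,0,0,0],[0,0,0,0,0,0]]' 1
```

```text
time: 3.53
tool_pos: [0.4754, -0.1628, 0.0378]
ee_rot: [3.14, 0.001, 1.608]
wrist_force: [1.0, 0.6, 0.2]
width: 0.0939
finger_force: 0.0
time: 4.2
tool_pos: [0.4745, -0.1623, 0.0368]
ee_rot: [-3.141, 0.0, 1.608]
wrist_force: [-0.6, 0.8, 3.7]
width: 0.0578
finger_force: 29.9
```

```bash
python3 -m handwheel '[[0.02,0,0,0,0,0],[0.05,0,0,0,0,0],[0.09,0,0,0,0,0],[0.13,0,0,0,0,0],[0.17,0,0,0,0,0],[0.21,0,0,0,0,0],[0.25,0,0,0,0,0]]'; python3 -m handwheel '[[0.04,0,0,0,0,0],[0.08,0,0,0,0,0],[0.11,0,0,0,0,0],[0.125,0,0,0,0,0],[0.125,0,0,0,0,0],[0.125,0,0,0,0,0],[0.125,0,0,0,0,0]]'; python3 shot.py w3
```

```text
time: 4.78
tool_pos: [0.4729, -0.1115, 0.0368]
ee_rot: [3.141, 0.0, 1.608]
wrist_force: [0.9, -2.9, 2.7]
width: 0.0573
finger_force: 29.9
time: 5.37
tool_pos: [0.472, -0.0861, 0.0368]
ee_rot: [3.141, -0.003, 1.608]
wrist_force: [-0.0, 1.7, 6.1]
width: 0.0577
finger_force: 29.9
```

View pics/w3.png

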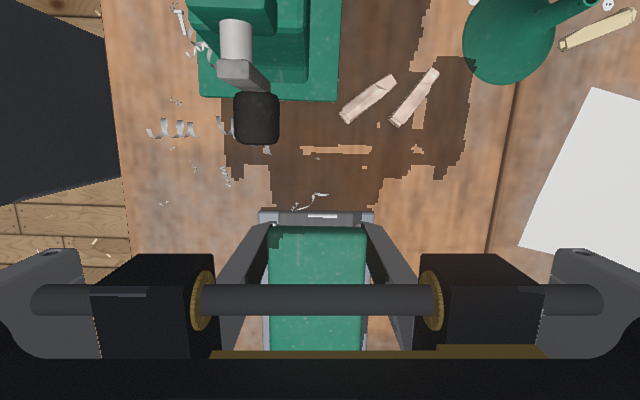

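The lid is gripped and drawn out about 76 mm; its front edge (row ~227) is still short of the shelf end (~222). Next I'll open, rise and verify.

```bash
python3 -m handwheel '[[0,0,0,0,0,0],[0,0,0,0,0,0],[0,0,0,0,0,0],[0,0,0,0,0,0],[0,0,0,0,0,0],[0,0,0,0,0,0],[0,0,0,0,0,0]]' -1; python3 -m handwheel '[[0,0,-0.05,0,0,0],[0,0,-0.15,0,0,0],[0,0,-0.3,0,0,0],[0,0,-0.45,0,0,0],[0,0,-0.6,0,0,0],[0,0,-0.75,0,0,0],[0,0,-0.9,0,0,0],[0,0,-1,0,0,0],[0,0,-1,0,0,0]]';  python3 shot.py w4
```

```text
time: 6.0
tool_pos: [0.4716, -0.0874, 0.0363]
ee_rot: [-3.141, -0.0, 1.608]
wrist_force: [0.5, -0.3, -0.8]
width: 0.094
finger_force: 0.0
time: 6.75
tool_pos: [0.474, -0.088, 0.2432]
ee_rot: [3.131, 0.004, 1.608]
wrist_force: [-0.0, -0.3, 0.7]
width: 0.0939
finger_force: 0.0
```

View pics/w4.png

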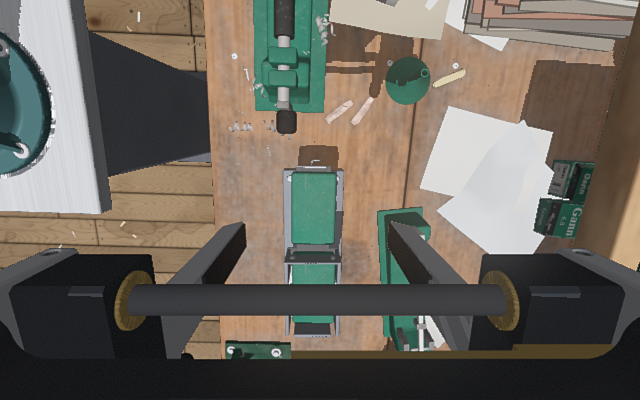

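The lid lies on the shelf (rows 171–243), with a thin gap before the gate at about row 249. I'll check the gap numerically and with a zoom.

```bash
python3 - <<'E'
from h import *
import cv2
c=np.load("w4.npz"); f=lambda u,v,z:(ray(c,u,v,z)[:2]*1000).round(1)
print(f(292,171,.064),f(336,171,.064),f(292,243,.064),f(336,243,.064),"gate",f(285,249,.093),f(341,249,.093))
im=cv2.imread("pics/w4.png")[150:350,270:360]
cv2.imwrite("pics/w4c.png",cv2.resize(im,None,fx=3,fy=3,interpolation=2))
E
```

```text
[445.1 -72.4] [500.3 -70.4] [ 446.7 -169.2] [ 505.5 -167.3] gate [ 440.1 -165.2] [ 509.2 -162.9]
```

View pics/w4c.png

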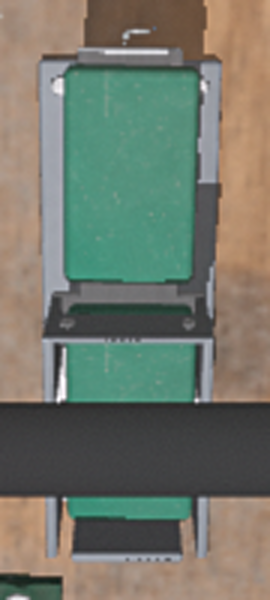

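The zoom shows the lid flat on the shelf at full length (97 mm). Bare shelf is visible between its rear edge (crop row 283) and the gate slot (row 305), roughly 8 mm. The dropped lid_2 shows in the slot. Handing in.

```bash
python3 -c "
from bench import robot
print(robot.close_job())"
```

```text
the job is handed in; nothing more can be done
None
```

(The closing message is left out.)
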